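# Pry open the filter housing and lean its filter panel in the drying stand

## Robot

A 7-joint arm with a two-finger parallel gripper is mounted at the origin on the work surface. World frame = base frame: x ahead of the robot, y to its left, z up, the work surface at z = 0. Lengths are in m, angles in rad, forces in N, time in s.
With the tool pointing down it reaches from about 0.425 to 0.825 m from the base axis. Payload 3.6 kg.
Tool frame: the origin (TCP) lies where the fingers leave the gripper's body, on its centre line; the fingertips stand 73 mm ahead of it and the grasp point (between the pads) lies 54 mm ahead of it; z points along the fingers, y is the line along which they close (so a half turn about z gives the same grasp; the last joint's range is limited). The gripper opens to 85 mm and grips with 20 to 120 N. Pads are 22 mm wide; open, the fingers measure 114 mm over their backs; the gripper's body (76 mm by 85 mm) begins 54 mm behind the grasp point. The pads swing forward as they close: fully open they stand 13 mm farther back than shut.
Start: joints at [-1.252, 0.615, -0.013, 1.423, 0.008, 1.103, -0.04], TCP at [0.22, 0.612, 0.304] pointing down, gripper open.
Joint ranges: [-3.12, 3.12], [-0.3, 2.06], [-1.34, 1.32], [0.26, 2.42], [-1.36, 4.5], [0.01, 1.98], [-2.84, 2.84]. Speed limits (rad/s): [2.79, 2.79, 3.14, 3.14, 3.14, 3.14, 3.14].

## Interface

Orientations are given as a unit quaternion [x, y, z, w].
In Python, from station import arm, snapshot, camera_info, ticket gives the robot as it stands. Calls block until the motion is done:
- arm.movep(position, orientation): joint-space move of the TCP to a pose.
- arm.line_to(position, velocity=0.15, ori=None): straight line of the TCP; ori=None keeps the orientation; velocity is the mean speed in m/s.
- arm.move_j(angles): joint-space move.
- arm.move_gripper(opening, effort=None): opening from 0.0 (shut) to 1.0 (fully open); effort is the grip in N (None keeps the last); returns when the fingers have stopped.
- arm.pause(seconds).
- arm.ik(position, orientation): joint angles nearest the present ones, or None.
- snapshot(name): name is "side" or "top" or "wrist"; returns the picture (480x640x3 uint8, blue, green, red); there is no depth.
- camera_info(name): a dict with "fx", "fy", "cx", "cy" (pixels), "dist_coeffs" ([k1, k2, p1, p2, k3] as OpenCV has them; the pictures are not rectified), "R" (3x3) and "t" (3): a world point X has camera coordinates R X + t; the wrist camera has in their place "T_tool_cam" (4x4, takes a point from camera to tool coordinates, whose origin is the TCP and whose axes are the flange's). Camera axes: x right, y down, z forward; pixel columns grow to the right and rows downward; lengths in m; the calibration is good to about 2 mm. A picture is of the moment at which its call begins: read the wrist's pose just before it. camera_info takes no time and is no camera call.
A pose or a line that the arm cannot do raises arm.MotionError and nothing moves.
- ticket.finish_job(): hands the job in; it is judged then, once.
Readings, each from a call of its own:
- arm.read_time(): time.
- arm.read_joint_positions(): joint angles.
- arm.read_dq(): joint speeds.
- arm.read_effort(): joint torques, N m.
- arm.read_tool_pos(): TCP position.
- arm.read_eef_rot(): TCP orientation.
- arm.read_ft_force(): force on the tool from outside, world axes, zero at the start.
- arm.read_wrist_torque(): the same for the moment, N m.
- arm.read_opening(): opening from 0.0 (shut) to 1.0 (fully open).
- arm.read_finger_force(): force on a finger pad.
Only numpy, scipy, OpenCV 4.12 (cv2) and the standard library are available. Lean on these libraries where they do the work, as an engineer would, in place of code of your own. Each camera call takes 0.05 s, during which the arm holds its last target. There are 200 camera calls.

## Task

Pry the white housing's grey cover open with the orange-handled blade, pushing it up and back past upright with the blade only (not the gripper), and then lay the blade back wholly on its blue mat. Then lift the yellow filter panel out of the housing and, without dropping it, stand its long bottom edge in the aluminium stand and leave it leaning back against the stand's tall wall, squarely. Leave the glassware alone and the cover open.

Things in the scene. Friction and masses are not known exactly. Their poses are not given: they have to be found in the camera images.
- blade: Pry tool, 180 mm long, 0.09 kg, lying on the mat, tip roughly away from the robot. Origin: centre of the handle's underside; +x to the tip, +z up. Orange handle 90 long (x -45 to 45), 22 wide, 28 tall (z 0 to 28), black collar at its front. Flat steel blade 90 long (x 45 to 135), 18 wide, 2 thick, at z 13 to 15.
- blade_tip (a point): Tip of the steel blade, at (135, 0, 14) mm in the tool's frame.
- mat: Blue mat fixed to the table, 260 (x) by 130 (y) by 2 mm thick. Origin: centre of its underside, on the table. The mat and the stand may swap sides of the table from one start to the next.
- housing: White filter housing, fixed, 150 (x) by 180 (y) by 110 mm tall without the cover; walls 5, floor 6, open on top under the cover. Origin: centre of its underside. Front (-x) roughly faces the robot; hinge on the far (+x) side. A pry notch 70 wide (y) and 12 high (z 98 to 110) cuts through the middle of the front wall's top edge, under the cover. Guides inside, up to z 61, hold the panel.
- notch (a point): Middle of the notch opening on the housing's front face, at (-75, 0, 104) mm in the housing frame.
- hinge (a point): Middle of the hinge line (along the housing's y axis), at (75, 0, 110) mm in the housing frame: the height of the cover's underside when shut.
- cover (a joint): Hinge angle (rad) of the grey cover: 0 shut, pi/2 upright, stop at 2.0. Stiff hinge (0.2 N m friction): it stays where left. Cover: plate 150 (x) by 180 (y) by 8 mm, 0.15 kg; shut, it lies on the housing's rim, flush with front and sides; its underside passes through the hinge line. A red patch on its top front edge marks the notch.
- cover_edge (a point): Middle of the lower front edge of the cover, 150 mm from the hinge line; moves with the cover.
- panel: Yellow-framed filter panel with black and grey faces, a rigid slab 14 thick (x) by 110 wide (y) by 92 tall (z) mm, about 0.15 kg (varies). Origin: centre of its bottom edge. At the start upright on the housing's floor, in its centre, its axes along the housing's, with 2 mm play in the guides; top edge 12 mm below the housing's rim.
- panel_top (a point): Middle of the panel's top edge, at (0, 0, 92) mm in the panel frame.
- stand: Aluminium leaning stand, fixed. Origin: centre of its underside. Base 90 (x) by 160 (y) mm, black top at z 8. Tall wall along the -x side (towards the robot): x -42 to -30, top at z 58. Low lip along the +x side: x 30 to 42, top at z 18. The panel's bottom edge stands on the base between lip and wall, long way along y; its top leans over towards -x on the wall's upper edge.
- flask_y: Bystander: volumetric flask, yellow stopper, 72 mm wide, 162 tall (mm); origin at the centre of its underside.
- flask_r: Bystander: volumetric flask, red stopper, 65 mm wide, 147 tall (mm); origin at the centre of its underside.
- flask_b: Bystander: volumetric flask, blue stopper, 68 mm wide, 155 tall (mm); origin at the centre of its underside.
- beaker: Bystander: glass beaker, 72 mm wide, 90 tall (mm); origin at the centre of its underside.
- jar: Bystander: amber jar, 64 mm wide, 100 tall (mm); origin at the centre of its underside.
Mind the look-alikes: they are no part of the job. Of the things shaped like the blade, the orange one is meant.

How it is judged:
By the outcome, as a careful person would: the job done as asked, in the order asked, and still so for the second after the job is handed in, with the robot touching nothing.
It also fails if it takes over 72 s, if anything falls off the work surface, if the arm or the gripper's body presses on something with over 40 N, if the wrist force passes 120 N, or if a joint passes its speed limit or range.

## Working session

There is one attempt and no reset: what is moved stays moved. The work goes in short steps, each a Python script; the robot and the scene stay as the last script left them, time stands still between calls to the robot, and variables do not carry over. Pictures are saved under pics/ and viewed, at most 12 in all, crops included, and the job is handed in when it is done.

```bash
ls; mkdir -p pics; python3 - <<'E'
from station import arm,snapshot,camera_info
import cv2,numpy as np
for n in("top","side"):
    cv2.imwrite(f"pics/{n}0.png",snapshot(n)); c=camera_info(n)
    print(n,{k:np.round(v,4).tolist() for k,v in c.items() if k not in("name",)})
print(camera_info("wrist"))
print(arm.read_time(),arm.read_tool_pos(),arm.read_eef_rot())
E
```

```text
pics
top {'fx': 550.8523, 'fy': 550.8523, 'cx': 311.8488, 'cy': 246.0099, 'dist_coeffs': [-0.094, 0.0, 0.0, 0.0, 0.0], 'R': [[0.0156, -0.9997, 0.0183], [-0.98, -0.019, -0.1982], [0.1985, -0.0148, -0.98]], 't': [-0.0667, 0.5321, 1.4703]}
side {'fx': 502.6967, 'fy': 502.6967, 'cx': 313.258, 'cy': 236.0407, 'dist_coeffs': [0.0343, 0.0, 0.0, 0.0, 0.0], 'R': [[0.4066, -0.9134, 0.0216], [-0.5127, -0.2476, -0.8221], [0.7562, 0.3232, -0.569]], 't': [-0.2359, 0.3071, 0.9814]}
{'fx': 392.3194913801182, 'fy': 392.3194913801182, 'cx': 324.1026463876786, 'cy': 241.93925613790387, 'dist_coeffs': array([-0.08735382,  0.        ,  0.        ,  0.        ,  0.        ]), 'T_tool_cam': array([[ 3.18744769e-04, -9.62735319e-01, -2.70445195e-01,
         6.81296580e-02],
       [ 9.99999794e-01,  1.56082232e-04,  6.22968459e-04,
         1.03046524e-03],
       [-5.57542049e-04, -2.70445338e-01,  9.62735170e-01,
        -7.01730779e-02],
       [ 0.00000000e+00,  0.00000000e+00,  0.00000000e+00,
         1.00000000e+00]])}
0.1 [0.21952685 0.61126254 0.30282572] [ 1.71503111e-01  9.85182876e-01 -1.16376422e-03 -1.73304982e-04]
```

View pics/top0.png

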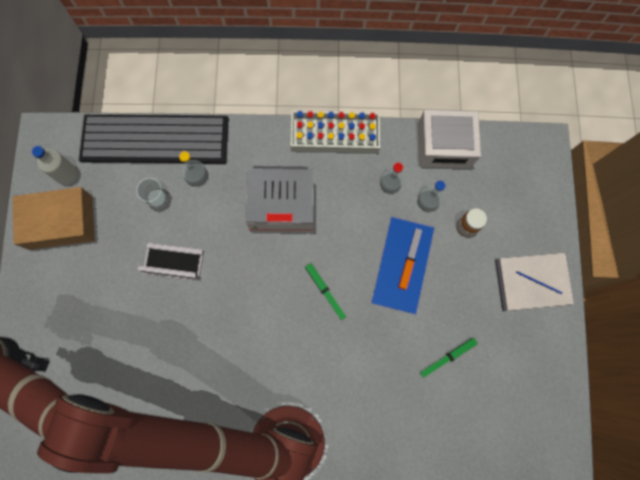

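View pics/side0.png

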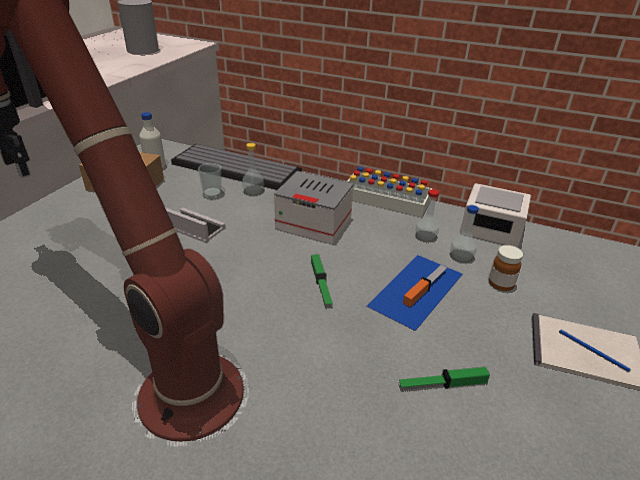

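Top view: blade on the mat around (411,260), tip up at (418,230); housing cover around (280,197) with its red patch at (280,217); stand at (172,260). The side view agrees. In both, the green pry tools are decoys.

```bash
cat > h.py <<'E'
from station import arm,snapshot,camera_info,ticket
import cv2,numpy as np
from scipy.spatial.transform import Rotation as Rn
def cam(n):
    c=camera_info(n); K=np.array([[c["fx"],0,c["cx"]],[0,c["fy"],c["cy"]],[0,0,1]]); d=np.array(c["dist_coeffs"])
    if n=="wrist":
        T=np.eye(4);T[:3,:3]=Rn.from_quat(arm.read_eef_rot()).as_matrix();T[:3,3]=arm.read_tool_pos()
        W=T@c["T_tool_cam"];return K,d,W[:3,:3],W[:3,3]
    R=np.array(c["R"]);return K,d,R.T,-R.T@np.array(c["t"])
def shot(n,name=None):
    C=cam(n);im=snapshot(n)
    if name:
        cv2.imwrite(f"pics/{name}.png",im);np.savez(f"pics/{name}.npz",*C)
    return im,C
def load(name):
    z=np.load(f"pics/{name}.npz");return cv2.imread(f"pics/{name}.png"),[z[k] for k in z.files]
def cast(px,C,z):
    K,d,R,o=C
    u=cv2.undistortPoints(np.array(px,float).reshape(-1,1,2),K,d).reshape(-1,2)
    v=np.c_[u,np.ones(len(u))]@R.T
    return (o+v*((z-o[2])/v[:,2])[:,None])[:,:2]
def proj(P,C):
    K,d,R,o=C
    return cv2.projectPoints(np.array(P,float).reshape(-1,3),cv2.Rodrigues(R.T)[0],-R.T@o,K,d)[0].reshape(-1,2)
def mask(im,lo,hi):
    m=cv2.inRange(cv2.cvtColor(im,cv2.COLOR_BGR2HSV),lo,hi)
    return max(cv2.findContours(m,cv2.RETR_EXTERNAL,cv2.CHAIN_APPROX_NONE)[0],key=cv2.contourArea).reshape(-1,2)
def rect(P):
    (c,s,a)=cv2.minAreaRect((np.array(P)*1000).astype(np.float32));b=cv2.boxPoints((c,s,a))
    e=max((b[1]-b[0],b[2]-b[1]),key=np.linalg.norm);e=e/np.linalg.norm(e)
    return np.array(c)/1000,sorted(s),np.degrees(np.arctan2(e[1],e[0]))%180
def quat(ydir,tilt=0,about=None):   # tool down, closing along ydir (world angle, rad)
    y=np.array([np.cos(ydir),np.sin(ydir),0]);z=np.array([0,0,-1.]);R=np.c_[np.cross(y,z),y,z]
    R=Rn.from_matrix(R)
    if tilt: R=Rn.from_rotvec(tilt*np.array(about))*R
    return R.as_quat()
OR=((4,150,90),(18,255,255));BL=((100,130,60),(125,255,255));RD=((0,150,90),(3,255,255))
E
python3 - <<'E'
from h import *
im,C=load("top0") if 0 else shot("top","top1")
for n,m,z in(("orange",OR,.030),("mat",BL,.002)):
    print(n,rect(cast(mask(im,*m),C,z)))
p=mask(im[190:240,230:330],*RD)+[230,190];print("red",rect(cast(p,C,.118)))
print("cover corners",cast([[248,168],[313,168],[315,229],[246,230]],C,.118))
print("stand",cast([[148,244],[203,249],[200,278],[139,271]],C,.02))
E
```

```text
orange (array([ 0.4647048 , -0.32293246]), [19.65133285522461, 84.1866455078125], np.float32(163.31775))
mat (array([ 0.49511246, -0.31979074]), [126.8731460571289, 256.2336120605469], np.float32(166.56577))
red (array([0.59764075, 0.03269467]), [16.566070556640625, 64.32952117919922], np.float32(91.13362))
cover corners [[ 0.73396614  0.12118374]
 [ 0.73760546 -0.05620459]
 [ 0.56657051 -0.06413548]
 [ 0.56023888  0.11948765]]
stand [[0.53682577 0.40748507]
 [0.52543025 0.24959633]
 [0.44263811 0.25358816]
 [0.45884346 0.42741667]]
```

```bash
python3 - <<'E'
from h import *
q=quat(np.pi/2)
for n,p in(("ws",[.47,.33,.33]),("wh",[.60,.03,.40]),("wb",[.47,-.31,.32])):
    arm.movep(p,q);shot("wrist",n);print(n,arm.read_time(),arm.read_tool_pos())
im,C=load("wb")
for n,m,z in(("orange",OR,.030),("mat",BL,.002)): print(n,rect(cast(mask(im,*m),C,z)))
cv2.imwrite("pics/m1.png",np.hstack([cv2.resize(load(n)[0],None,fx=.62,fy=.62) for n in("ws","wh")]))
E
```

```text
ws 1.6083 [0.46894123 0.33169865 0.32989164]
wh 2.925 [0.59960778 0.0327788  0.39956064]
wb 4.3667 [ 0.47153226 -0.30819047  0.320299  ]
orange (array([ 0.46334998, -0.32253168]), [21.096267700195312, 83.19039916992188], np.float32(163.01886))
mat (array([ 0.49503564, -0.3183598 ]), [129.5838623046875, 259.546630859375], np.float32(166.6034))
```

View pics/m1.png

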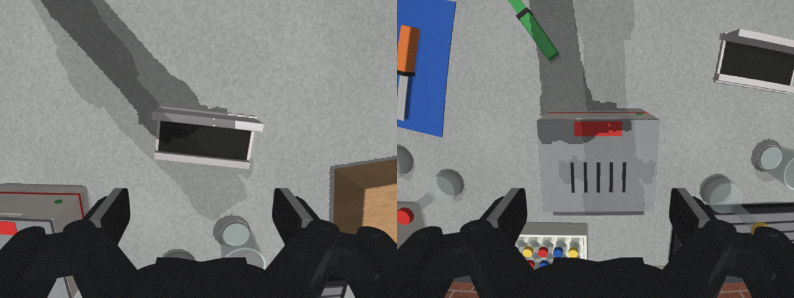

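View pics/wb.png

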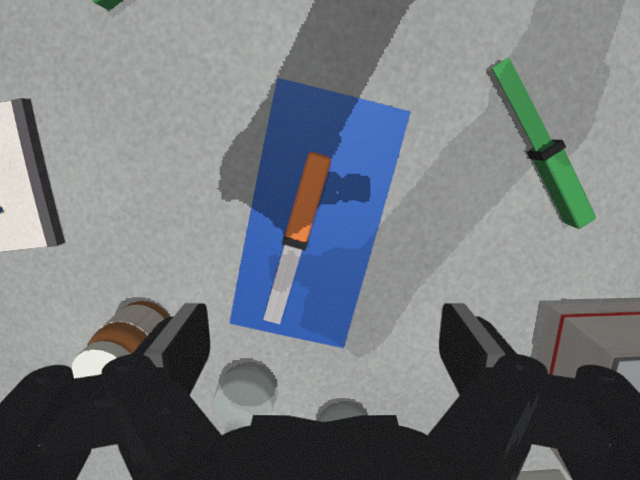

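Wrist views: the stand shows its wall top near row 115 and lip near row 162 (left half). The cover is fully visible with corners about (227,195), (423,190), (419,344), (229,345) at full size. The handle measures 21x83 mm, as expected. I'm cropping closer to get exact corners.

```bash
python3 - <<'E'
from h import *
a=load("ws")[0][160:290,230:440];b=load("wh")[0][170:360,210:440]
A=cv2.resize(a,None,fx=3.2,fy=3.2,interpolation=cv2.INTER_CUBIC)[:,:];B=cv2.resize(b,None,fx=3.2*.93,fy=3.2*.93)
A=cv2.resize(a,(400,248),interpolation=cv2.INTER_CUBIC);B=cv2.resize(b,(400,330),interpolation=cv2.INTER_CUBIC)
cv2.imwrite("pics/m2.png",cv2.resize(np.vstack([A,B]),None,fx=1.03,fy=1.03))
im,C=load("wb");print("tip",cast([[264,321],[281,324]],C,.016).mean(0))
m=np.array([.46335,-.32253]);ax=np.array([np.cos(np.radians(-16.98)),np.sin(np.radians(-16.98))])
print("pred tip",m+ax*.1384)
im,C=load("wh");g=cv2.cvtColor(im,6)
p=cv2.cornerSubPix(g,np.array([[[227,195]],[[423,190]],[[419,344]],[[229,345]]],np.float32),(5,5),(-1,-1),(3,30,.01))
print(p.reshape(-1,2),cast(p,C,.118))
r=mask(im[170:240,260:400],*RD)+[260,170];print("red",rect(cast(r,C,.118)))
E
```

```text
tip [ 0.598209   -0.36115693]
pred tip [ 0.59571669 -0.36294804]
[[224.95833 193.76833]
 [422.5817  192.71652]
 [414.06348 341.55325]
 [229.      345.     ]] [[ 0.58538572 -0.05579059]
 [ 0.58377276  0.12327521]
 [ 0.73503443  0.12589629]
 [ 0.73958312 -0.06208608]]
red (array([0.59746582, 0.03391304]), [20.330244064331055, 69.13420104980469], np.float32(90.209114))
```

View pics/m2.png

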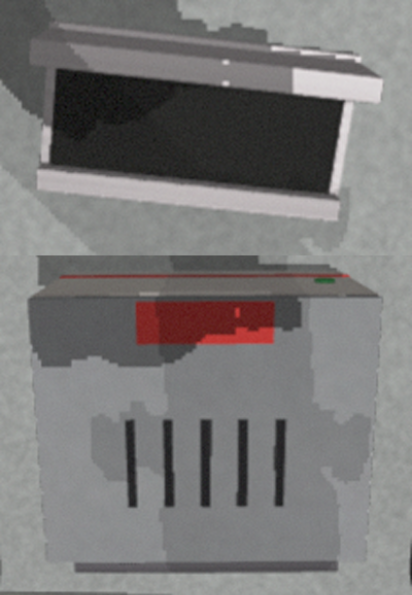

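Crop: the stand's wall-top edges are (245,193)-(425,212) and (246,180)-(425,201) in full-size pixels, and the lip's outer top edge is (249,256)-(402,272). The cover's front edge is (227,193.5)-(423,193.3) and its rear edge (237,341.6)-(414,341.6).

```bash
python3 - <<'E'
from h import *
im,C=load("ws");g=cv2.cvtColor(im,6)
def sp(p): return cv2.cornerSubPix(g,np.array(p,np.float32).reshape(-1,1,2),(3,3),(-1,-1),(3,30,.01)).reshape(-1,2)
for n,p,z,x in(("lip",[[249.4,255.7],[402.3,271.5]],.018,.042),("wfar",[[245.3,193.1],[424.7,212.4]],.058,-.03),("wnear",[[245.8,180.4],[425.2,200.7]],.058,-.042)):
  for l,pp in(("raw",p),("sub",sp(p))):
    P=cast(pp,C,z);d=P[1]-P[0];L=np.linalg.norm(d);d/=L;ex=np.array([d[1],-d[0]])
    print(n,l,np.round(pp,1).tolist(),"len",L,"yaw",np.degrees(np.arctan2(ex[1],ex[0])),"origin",P.mean(0)-ex*x)
im,C=load("wh");g=cv2.cvtColor(im,6)
P=cast([[226.7,193.5],[422.7,193.3],[414.3,341.6],[236.8,341.6]],C,.118);print(P,P.mean(0))
E
```

```text
lip raw [[249.4, 255.7], [402.3, 271.5]] len 0.15866832957301644 yaw -6.099226623598347 origin [0.48992888 0.33985998]
lip sub [[248.39999389648438, 255.8000030517578], [401.70001220703125, 271.79998779296875]] len 0.15907614703601508 yaw -6.165275429461377 origin [0.49014297 0.33910689]
wfar raw [[245.3, 193.1], [424.7, 212.4]] len 0.16003271418639523 yaw -6.037663482485495 origin [0.49104715 0.33995661]
wfar sub [[244.6999969482422, 191.89999389648438], [423.1000061035156, 211.60000610351562]] len 0.15907186715759997 yaw -6.205619355596283 origin [0.49013915 0.3389092 ]
wnear raw [[245.8, 180.4], [425.2, 200.7]] len 0.1588712270620585 yaw -6.296645685606788 origin [0.49210794 0.33884936]
wnear sub [[245.3000030517578, 179.5], [424.3999938964844, 199.6999969482422]] len 0.15849398886975877 yaw -6.284935256296614 origin [0.49124701 0.33823626]
[[ 0.58514405 -0.05418225]
 [ 0.58430369  0.12341912]
 [ 0.73509033  0.126143  ]
 [ 0.73554781 -0.0538175 ]] [0.66002147 0.03539059]
```

```bash
cat >> h.py <<'E'
H=np.array([.660,.0347,0]);HY=np.radians(.4);S=np.array([.4905,.3393,0]);SY=np.radians(-6.2)
B=np.array([.4668,-.3234,.002]);BY=np.radians(-16.5)
def fr(o,yaw,p): return o+Rn.from_euler("z",yaw).apply(p)
GX=.010
def st(s): print(s,round(arm.read_time(),2),np.round(arm.read_tool_pos(),4),np.round(arm.read_ft_force(),1),round(arm.read_opening(),3))
E
python3 - <<'E'
from h import *
q=quat(BY+np.pi/2);g=fr(B,BY,[GX,0,.076])
arm.move_gripper(.6);arm.movep(g+[0,0,.06],q);arm.line_to(g,.12);st("down")
arm.move_gripper(0,120);st("grip");arm.line_to(g+[0,0,.17],.2);st("up")
qp=quat(HY+np.pi/2);p=fr(H,HY,[-.075-.025-.125,0,.104+.062])
arm.movep(p+[0,0,.08],qp);arm.line_to(p,.15);st("pre")
shot("wrist","pw");im,C=shot("side","ps");u=proj([fr(H,HY,[-.1,0,.104]),fr(H,HY,[-.075,0,.104])],C);print(u)
x,y=u[0].astype(int);cv2.imwrite("pics/ps_c.png",cv2.resize(im[y-60:y+60,x-80:x+80],None,fx=3,fy=3,interpolation=2))
im,C=load("pw");print(proj([fr(H,HY,[-.1,0,.104])],C))
cv2.imwrite("pics/m3.png",np.hstack([cv2.resize(im[:,:],(480,360)),cv2.resize(cv2.imread("pics/ps_c.png"),(320,360))]))
E
```

```text
down 6.21 [ 0.477  -0.3267  0.0789] [-0.3  0.1  0.3] 0.604
grip 6.59 [ 0.477  -0.3268  0.0794] [-0.3  0.1  5.8] 0.233
up 7.59 [ 0.4757 -0.3257  0.2467] [ 0.2  0.  -1. ] 0.237
pre 9.63 [0.4356 0.0326 0.1663] [ 0.1 -0.5 -0.4] 0.235
[[299.54488291 208.63785074]
 [303.39025733 204.31427216]]
[[323.37723407 547.98411415]]
```

View pics/m3.png

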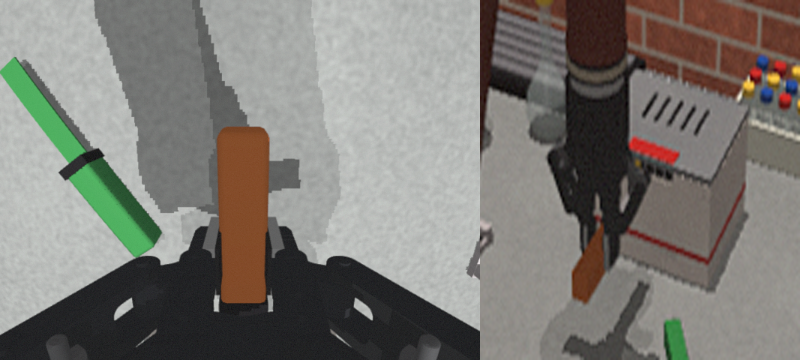

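The handle is held straight, on the gripper's centre line. The side crop shows the tip just in front of the notch, under the red patch. Inserting and prying now.

```bash
python3 - <<'E'
from h import *
def tip(x,z): return fr(H,HY,[x-.125,0,z+.0634])
arm.line_to(tip(-.043,.104),.06);st("ins")
f=arm.read_ft_force()
if np.linalg.norm(f)<12:
    for th in np.radians([2,6,12,20,30,40,50,60,70,80,90,98,106]):
        arm.line_to(tip(.075-.118*np.cos(th),.109+.118*np.sin(th)),.1);st(round(np.degrees(th)))
    im,C=shot("side","open1");cv2.imwrite("pics/open1c.png",cv2.resize(im[90:290,180:450],(640,474)))
E
```

```text
ins 10.83 [0.4915 0.0335 0.1673] [ 0.4  0.1 -0.7] 0.235
2 11.08 [0.4913 0.0335 0.1766] [-1.   0.  -2.2] 0.23
6 11.33 [0.4925 0.0335 0.1848] [-1.2  0.1 -1.6] 0.233
12 11.61 [0.495  0.0336 0.1971] [ 0.5 -0.8 -0.8] 0.23
20 11.93 [0.4998 0.0336 0.2129] [ 0.1 -0.1 -1.5] 0.228
30 12.28 [0.5083 0.0337 0.2314] [ 0.5  0.2 -0.8] 0.233
40 12.64 [0.52   0.0337 0.2481] [-0.6 -0.2 -0.8] 0.232
50 13.0 [0.5346 0.0338 0.2628] [ 0.1  0.9 -1.2] 0.233
60 13.36 [0.5512 0.0339 0.2744] [ 1.  -0.  -1.3] 0.231
70 13.72 [0.5697 0.0341 0.2831] [ 0.9  0.  -1.2] 0.234
80 14.07 [0.5894 0.0342 0.2884] [ 0.5  0.  -0.3] 0.234
90 14.43 [0.6098 0.0343 0.2902] [ 0.1 -0.2 -1.6] 0.229
98 14.75 [0.6262 0.0345 0.2891] [-0.4  1.2 -1.8] 0.233
106 15.07 [0.6423 0.0346 0.2857] [-0.1  0.4 -0.9] 0.232
```

View pics/open1c.png

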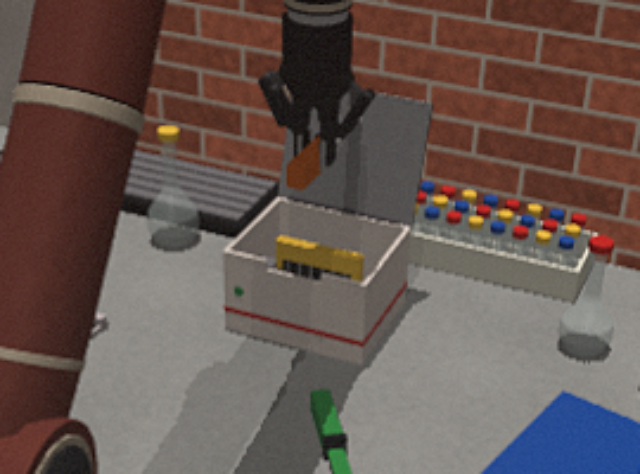

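The cover stands slightly past upright, with no abnormal force. The panel is visible inside, its top at about (320,260). I'll push a bit further, then return the blade to the centre of the mat.

```bash
python3 - <<'E'
from h import *
def tip(x,z): return fr(H,HY,[x-.125,0,z+.0634])
for th in np.radians([110]):
    arm.line_to(tip(.075-.118*np.cos(th),.109+.118*np.sin(th)),.06);st("110")
p=np.array(arm.read_tool_pos());arm.line_to([.46,p[1],p[2]],.2);st("back")
MY=np.radians(-13.4);M=np.array([.495,-.3184,.002])
g=fr(M,MY,[-.045+GX,0,0]);g[2]=.0797
q=quat(MY+np.pi/2);arm.movep(g+[0,0,.1],q);arm.line_to(g+[0,0,.015],.15);arm.line_to(g,.04);st("down")
arm.move_gripper(.5);arm.line_to(g+[0,0,.2],.2);st("up")
im,C=shot("wrist","wb2")
m=mask(im,*OR);print(rect(cast(m,C,.030)));print(rect(cast(mask(im,*BL),C,.002)))
cv2.imwrite("pics/wb2c.png",im)
E
```

```text
110 15.4 [0.6506 0.0347 0.2832] [-0.1  0.6 -0.7] 0.229
back 16.5 [0.4613 0.0347 0.2835] [ 0.2  0.9 -1.1] 0.232
down 19.09 [ 0.4609 -0.3103  0.0795] [ 0.2 -0.2 -0.7] 0.23
up 20.59 [ 0.4604 -0.3099  0.2786] [-0.1 -0.   0. ] 0.5
(array([ 0.44706949, -0.30580399]), [21.193098068237305, 82.1813735961914], np.float32(166.59717))
(array([ 0.49520837, -0.31846664]), [129.42881774902344, 259.79730224609375], np.float32(166.64871))
```

View pics/wb2c.png

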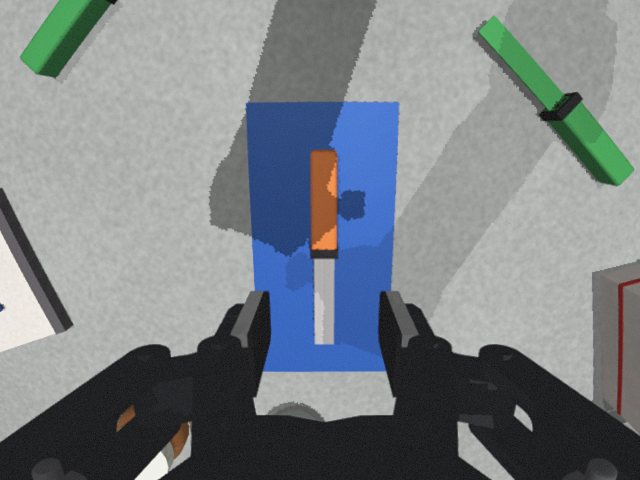

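The blade lies centred on its mat. Next, the panel.

```bash
python3 - <<'E'
from h import *
for s in(0,np.pi):
    q=quat(HY+s);print(s,arm.ik([.66,.035,.3],q))
s=min((0,np.pi),key=lambda s:abs(arm.ik([.66,.035,.3],quat(HY+s))[6]) if arm.ik([.66,.035,.3],quat(HY+s)) is not None else 9)
q=quat(HY+s);print("use",s);arm.movep([.46,.0,.33],quat(np.pi/2));arm.movep([.66,.035,.30],q)
im,C=shot("wrist","wp");Y=((20,120,80),(35,255,255))
hsv=cv2.inRange(cv2.cvtColor(im,40),*Y)
for c in cv2.findContours(hsv,0,1)[0]:
    if cv2.contourArea(c)>150: print(cv2.boundingRect(c),rect(cast(c,C,.098)))
a=proj([fr(H,HY,[sx*.007,sy*.055,.098]) for sx in(-1,1) for sy in(-1,1)],C);print(a)
for u in a: cv2.circle(im,tuple(int(v) for v in u),3,(255,0,255),1)
cv2.imwrite("pics/wp2.png",im);st("")
E
```

```text
0 [-0.34174409  0.673117    0.47367578  1.40335347 -0.31818092  1.14096598
  0.18282848]
3.141592653589793 [ 0.22415167  0.69469238 -0.58234564  1.38166689  0.39059346  1.18027683
  2.74888376]
use 0
(314, 149, 21, 154) (array([0.66027118, 0.03592182]), [13.777527809143066, 112.5234375], np.float32(90.33702))
[[314.28487601 301.95717714]
 [313.10515901 152.72725732]
 [332.85118144 301.94539086]
 [333.69793383 152.71165867]]
 23.16 [0.6597 0.0339 0.3002] [ 0.7 -0.8  0.6] 0.5
```

View pics/wp2.png

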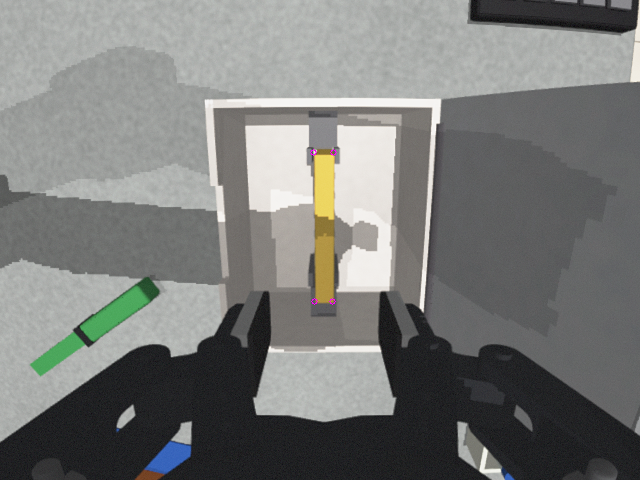

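Panel top measures 13.8 x 112 mm at (0.660,0.036), matching the guide centre, and the cover is well back. Checking the stand pose and grasping.

```bash
cat >> h.py <<'E'
AL=np.radians(22)
def stand_q(al=AL): return quat(SY,-al,[-np.sin(SY),np.cos(SY),0])
def stand_p(D,xb,zb,al=AL):  # back bottom corner at xb,zb in stand frame
    u=np.array([-np.sin(al),0,np.cos(al)]);n=np.array([np.cos(al),0,np.sin(al)])
    return fr(S,SY,np.array([xb,0,zb])+.007*n+D*u)
E
python3 - <<'E'
from h import *
D=.139;print(stand_p(D,-.004,.008),arm.ik(stand_p(D,-.004,.008),stand_q()),arm.ik(stand_p(D,-.004,.1),stand_q()))
arm.line_to([.6606,.0365,.175],.15);arm.line_to([.6606,.0365,.145],.08);st("at")
arm.move_gripper(0,90);st("grip");zt=arm.read_tool_pos()[2];print("D",zt-.006)
arm.line_to([.6606,.0365,.18],.05);st("lift")
if .1<arm.read_opening()<.25:
    arm.line_to([.6606,.0365,.37],.15);st("up")
    print(arm.ik(stand_p(D,0,.16),stand_q()))
E
```

```text
[0.44120997 0.34465461 0.1395008 ] [-1.19573422  0.7336151   0.57175512  2.0394024  -0.33902702  0.21744899
 -0.5818279 ] [-1.2548401   0.58090375  0.64715177  1.96896345 -0.12851354  0.42876026
 -0.73475793]
at 24.67 [0.6604 0.0365 0.1443] [-0.9 -0.4 -0.3] 0.495
grip 25.04 [0.6608 0.0364 0.1457] [-0.3  0.2  2.4] 0.147
D 0.1396798957051791
lift 25.89 [0.6605 0.0365 0.1798] [ 0.4 -0.3 -1.6] 0.144
up 27.31 [0.6602 0.0366 0.3688] [ 0.1 -0.2 -0.6] 0.146
[-1.22023266  0.47542028  0.58423978  1.89221535  0.04600862  0.57927866
 -0.86635983]
```

```bash
python3 - <<'E'
from h import *
D=.1397;q=stand_q();xb=-.03+.05*np.tan(AL)
arm.line_to([.54,.10,.37],.2);arm.movep(stand_p(D,xb+.008,.12),q);st("hover")
im,C=shot("side","sh");
arm.line_to(stand_p(D,xb+.008,.03),.12);arm.line_to(stand_p(D,xb+.008,.014),.05);arm.pause(.2);st("near")
e=stand_p(D,xb+.008,.014)-np.array(arm.read_tool_pos());print("err",e)
x,y=(int(v) for v in proj([S+[0,0,.06]],C)[0])
im,C=shot("side","sn");imt,Ct=shot("top","tn");xt,yt=(int(v) for v in proj([S+[0,0,.06]],Ct)[0])
f=lambda i,x,y:cv2.resize(i[y-60:y+60,max(0,x-80):x+80],(400,300),interpolation=2)
cv2.imwrite("pics/m4.png",np.hstack([f(im,x,y),f(imt,xt,yt)]))
f0=arm.read_ft_force()
for z in np.arange(.013,.003,-.001):
    arm.line_to(stand_p(D,xb+.008,z),.03);arm.pause(.1);d=arm.read_ft_force()-f0
    if d[2]>3: break
print("contact z",z,d);st("")
E
```

```text
hover 29.22 [0.445  0.343  0.2528] [-0.1  0.4 -2.1] 0.141
near 30.83 [0.4433 0.3445 0.1464] [ 1.1  0.2 -0.6] 0.147
err [-1.49487723e-04 -6.90293530e-05 -2.17239583e-04]
contact z 0.0070000000000000045 [-2.5390552  -0.48951831  6.71365057]
 33.38 [0.4433 0.3445 0.1401] [-2.5 -0.9  5.8] 0.143
```

View pics/m4.png

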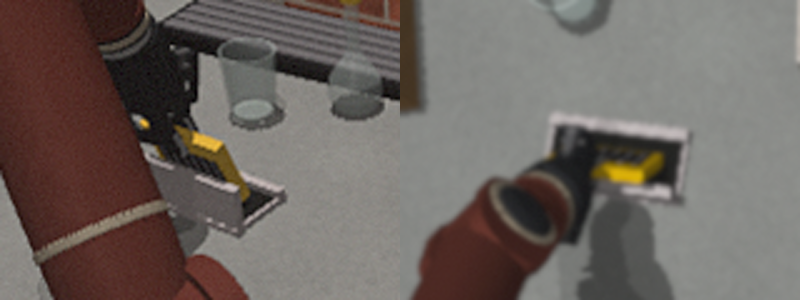

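The panel is tilted inside the stand, between lip and wall, and its bottom edge touches the base. Now sliding it back to the wall and releasing.

```bash
python3 - <<'E'
from h import *
D=.1397;q=stand_q();xb=-.03+.05*np.tan(AL)
arm.line_to(stand_p(D,xb+.008,.0083),.03);arm.pause(.2);f0=arm.read_ft_force();st("ref")
for k in np.arange(.007,-.0045,-.001):
    arm.line_to(stand_p(D,xb+k,.0083),.03);arm.pause(.1);d=arm.read_ft_force()-f0
    if k<.005 and d[0]>4: break
print("wall at",k,d);arm.line_to(stand_p(D,xb+k,.0075),.02);arm.pause(.1);st("")
arm.move_gripper(.27);st("open");p=stand_p(D,xb+k,.0075);u=stand_p(D+1,0,0)-stand_p(D,0,0)
shot("side","r1")
arm.line_to(p+.07*u,.08);arm.line_to(p+.16*u,.2);st("away")
arm.movep([.44,.2,.40],quat(np.pi/2));arm.move_gripper(1.0)
arm.movep([.43,.36,.36],quat(np.pi/2));im,C=shot("wrist","fin");t,_=shot("side","fins");st("")
x,y=(int(v) for v in proj([S+[0,0,.06]],_)[0])
cv2.imwrite("pics/m5.png",np.hstack([cv2.resize(im,(480,360)),cv2.resize(t[y-90:y+90,max(0,x-60):x+100],(320,360))]))
E
```

```text
ref 33.83 [0.443  0.3444 0.1403] [ 1.2 -0.   0.1] 0.144
wall at -0.002000000000000001 [ 4.57732092 -0.89674964 -2.2759568 ]
 37.68 [0.4347 0.3455 0.1406] [ 5.4 -2.2  2.6] 0.145
open 37.95 [0.4316 0.3459 0.1389] [0.  0.7 0.5] 0.269
away 39.62 [0.3734 0.3517 0.2873] [0.3 0.6 0.8] 0.273
 42.88 [0.4311 0.3583 0.3605] [-0.8  0.  -0.2] 1.002
```

View pics/m5.png

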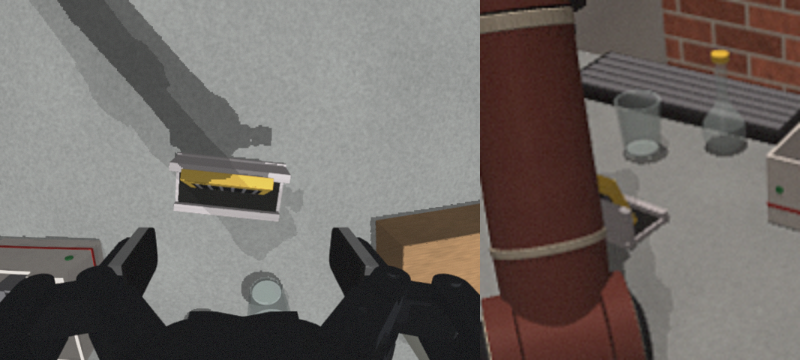

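The panel stands in the stand, parallel to the wall: yellow top edge about (180,178)-(273,185) in the left half. I'll check the lean angle numerically.

```bash
python3 - <<'E'
from h import *
im,C=load("fin");print("cam",C[3])
m=cv2.inRange(cv2.cvtColor(im,40),(20,120,80),(35,255,255));c=max(cv2.findContours(m,0,1)[0],key=cv2.contourArea)
print(cv2.boundingRect(c),cv2.minAreaRect(c))
for a in(-10,0,10,22,30):
    al=np.radians(a);u=np.array([-np.sin(al),0,np.cos(al)]);n=np.array([np.cos(al),0,np.sin(al)])
    xb=-.03+.05*np.tan(al) if a>=0 else -.03
    P=[fr(S,SY,np.array([xb,y,.008])+t*n+.092*u) for t in(0,.014) for y in(-.055,.055)]
    print(a,np.round(proj(P,C)).tolist())
P=[fr(S,SY,[x,y,.058]) for x in(-.042,-.03) for y in(-.08,.08)];print("wall",np.round(proj(P,C)).tolist())
z=im[190:310,220:400];cv2.imwrite("pics/m6.png",cv2.resize(z,(780,520),interpolation=2))
E
```

```text
cam [0.36246385 0.36067207 0.42989044]
(240, 226, 125, 34) ((302.1396179199219, 242.66578674316406), (124.78366088867188, 23.568960189819336), 5.974323272705078)
-10 [[241.0, 258.0], [363.0, 271.0], [241.0, 272.0], [361.0, 284.0]]
0 [[241.0, 241.0], [366.0, 254.0], [241.0, 256.0], [364.0, 269.0]]
10 [[242.0, 233.0], [367.0, 246.0], [241.0, 249.0], [365.0, 262.0]]
22 [[244.0, 224.0], [367.0, 237.0], [242.0, 239.0], [366.0, 252.0]]
30 [[245.0, 219.0], [367.0, 232.0], [243.0, 234.0], [366.0, 247.0]]
wall [[225.0, 215.0], [388.0, 232.0], [225.0, 227.0], [387.0, 244.0]]
```

View pics/m6.png

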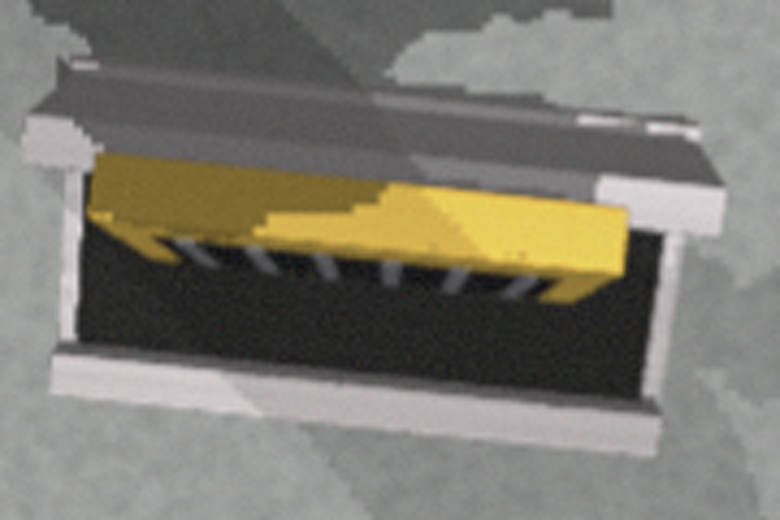

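The panel's corners are at (242,225), (365,238), (241,240) and (364,253). That matches a square lean of about 21° on the wall. Handing the job in.

```bash
python3 -c "
from h import *
st('');print(ticket.finish_job())"
```

```text
42.88 [0.4311 0.3583 0.3605] [-0.8  0.  -0.2] 1.002
the job is handed in; nothing more can be done
None
```

I handed the job in at 42.9 s: the cover was pried open past upright with the blade, the blade is back on its mat, and the panel leans squarely on the stand's wall at about 21°; no verdict came back.

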